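# Set the polishing fixture to 40 degrees and roll the hood shut

## Task

Get the polishing hood ready for its run: turn the little vise on its tilted swivel head until the scale reads 40 degrees against the white index line, let go of it, and then roll the tambour shutter fully down onto its sill. Leave the vise at 40 and do not disturb the things lying in the hood and on the bench.

Things in the scene. Friction and masses are not known exactly. Their poses are not given: they have to be found in the camera images.
- hood: Polishing hood fixed to the bench, a half barrel lying crosswise: 400 mm deep (x), 330 wide (y), 235 high. Origin: centre of its underside; x runs from the open front (facing the robot) to the back, y to its left, z up. Random place and yaw. Floor 12 mm thick; steel sill at x = -188 mm, top 62 mm high; clear cheeks at y = +-158 mm, outline radius 200 mm about shutter_axis; clear rear shell.
- wheel (a point): Centre of the cream felt wheel in the hood behind the swivel head, 120 mm across, 24 mm thick, axis along the hood's y; fixed. Its motor, outside the hood's left cheek, reaches out to y = 350 mm of the hood and 198 mm high.
- head (a joint): Scale reading of the swivel head, rad: 0 = red zero line at the index line, 0.698 = 40 degrees. Range -0.1 to 3.24, starts at 1.3 to 2.0. The head is turned by its vise about its axis, which leans 30 degrees from vertical towards the hood's open front (direction -0.5, 0, 0.866 in the hood's frame). The reading falls as the head turns clockwise, seen facing the dial. Stays where left; turns at 0.14 N m.
- dial (a point): Centre of the ivory dial's face (112 mm across), under the vise, on the turning axis; z points out along the axis, turning with the head. Scale on its rim: a broad red line is zero, then a black line every 10 degrees (longer and bolder every 30) up to 180 over half the rim only, running clockwise from the red line as one faces the dial.
- vise_centre (a point): Centre of the steel vise on the dial, on the turning axis, 30 mm out from the dial's face, turning with it. z points out along the axis; x is square to the vise's two flat sides, 34 mm apart, made for gripping (78 mm long along y, 44 mm high above the dial). The brass medallion upright in the jaws (34 mm across) rises to 58 mm. At reading 0 x points uphill to the hood's back and y lies along the hood's y.
- index_line (a point): Inner end of the white index line (18 mm long, 3 mm wide) on the black block at the dial's lowest edge, towards the hood's open front; fixed. 58 mm from the dial's centre, at the level of its face.
- shutter (a joint): Opening of the tambour shutter, rad about the track's axis: 0 = fully shut, its front rail on the sill; 1.31 = fully rolled back over the rear half. Starts at 1.2 to 1.3. Grey slats 300 mm wide, outer face at radius 188 mm about shutter_axis. Stays where it is left; about 6 N along the track at the handle moves it.
- shutter_handle (a point): Middle of the shutter's orange round handle bar, 120 mm long along the hood's y, 12 mm thick, posts at its ends; 224 mm from the track's axis and 36 mm out from the slats. When shut it is 216 mm in front of the axis and 88 mm above the bench (15 degrees above level); at 1.31 it is straight above the axis, 254 mm above the bench. Its axes turn with the shutter; when shut they are the hood's.
- shutter_axis (a point): Point on the axis of the shutter's circular track (parallel to the hood's y), in the middle of the hood, 30 mm above the bench, straight over the hood's origin. Fixed.
- rouge_bar: Bystander: dark red bar of polishing compound, 62 x 26 x 24 mm, on the hood's floor left of the swivel head. Origin: centre of the underside.
- white_bar: Bystander: white bar of polishing compound, 60 x 26 x 24 mm, on the hood's floor right of the swivel head. Origin: centre of the underside.
- pliers: Bystander: pliers with blue handles, 170 mm long, 14 mm high, lying on the bench. Origin: between the handles, underside.
- pusher: Bystander: wooden-handled stone pusher, 150 mm long, 17 mm thick, lying on the bench. Origin: its middle, underside.
- emery_block: Bystander: cork emery block with a paper band, 95 x 45 x 18 mm, lying on the bench. Origin: centre of the underside.
- jar: Bystander: amber jar with black lid, 60 mm across, 75 mm high, on the bench. Origin: centre of the underside.
- tub: Bystander: round white tub, 86 mm across, 40 mm high, on the bench. Origin: centre of the underside.
- spare_wheel: Bystander: spare cream felt wheel lying flat, 100 mm across, 23 mm high, on the bench. Origin: centre of the underside.

How it is judged:
By the outcome, as a careful person would: the job done as asked, in the order asked, and still so for the second after the job is handed in, with the robot touching nothing.
It also fails if it takes over 59 s, if anything falls off the work surface, if the arm or the gripper's body presses on something with over 40 N, if the wrist force passes 120 N, or if a joint passes its speed limit or range.

## Robot

A 6-joint arm with a two-finger parallel gripper is mounted at the origin on the work surface. World frame = base frame: x ahead of the robot, y to its left, z up, the work surface at z = 0. Lengths are in m, angles in rad, forces in N, time in s.
With the tool pointing down it reaches from about 0.375 to 0.9 m from the base axis. Payload 3.1 kg.
Tool frame: the origin (TCP) lies on the centre line of the jaws, within the pads' length; the fingertips stand 8 mm ahead of it and the grasp point (between the pads) lies 11 mm behind it; z points along the fingers, y is the direction in which the jaws open and shut (so a half turn about z gives the same grasp; the last joint's range is limited). The gripper opens to 87 mm and grips with 3 to 60 N. Pads are 19 mm wide; open, the fingers measure 117 mm over their backs; the gripper's body (75 mm by 190 mm) begins 51 mm behind the grasp point.
Start: joints at [-1.468, 0.527, 1.433, -0, 1.181, -0.178], TCP at [0.174, -0.6, 0.231] pointing down, gripper open.
Joint ranges: [-3.08, 3.08], [-0.75, 2.2], [0.22, 2.44], [-1.43, 4.57], [0, 2.65], [-2.85, 2.85]. Speed limits (rad/s): [2.79, 2.79, 3.14, 3.14, 3.14, 3.14].

## Interface

Orientations are given as a unit quaternion [x, y, z, w].
In Python, from rig import robot gives the robot as it stands.
- The arm moves only by the shell command python3 -m crank 'ROWS' [OPENING] [FORCE]. ROWS is JSON, a list of rows, each a list of 6 numbers: the shift along the world's x, y, z in mm, then the turn, a rotation vector about the world's x, y, z in degrees. A call has 1 to 5 rows; each row is the pose to reach, as a shift and turn from the pose commanded when the call began; what a row does not reach only later rows make up. A row lasts 1/10 s, in which the tool goes at most 50 mm and 8.59 degrees, less where a joint would pass 70% of its speed; a pose out of reach is approached as far as the arm can. A call with a gripper value outside its range is refused whole. OPENING is the gripper command: -1 is fully open, 1 is shut, values between are in proportion, set as the call begins (- or left out, the last holds). The fingers move at their own pace and stop on an object; FORCE is the grip in N (left out, the last holds). Time passes only in rows, so rows that repeat a pose let the fingers close. It gives the time, the measured TCP pose, the force and the opening at its end, in the units of the state.
- robot.get_obs(): the state, without advancing time (a new reading comes with each control period).
- robot.camera(name): name is "scene" or "side" or "wrist"; returns a dict with "pixels" (480x640x3 uint8, red, green, blue), "K" (3x3 intrinsics, pixels), "xyz" and "rotation" of the camera in the world; the wrist camera has in their place "mount" (4x4, takes a point from camera to tool coordinates, whose origin is the TCP and whose axes are the flange's). Camera axes: x right, y up, looking along -z (the intrinsics and any distortion apply to the point x, -y, -z); pixel columns grow to the right and rows downward; lengths in m; the calibration is good to about 2 mm. The wrist camera is an equidistant fisheye: a pixel r from the principal point sees the ray r / f radians off the axis. A picture is of the moment at which its call begins: read the wrist's pose just before it. There is no depth.
- robot.hand_in(): hands the job in, once; it reports no verdict.
Trained networks look in a picture, given as the dict that the camera call returned (one of the last four; its "shot" number tells which), for a name from the list of things; names that differ only in an ending like _2 or _b are one class to them, and where a whole thing is asked for, a point or a joint stands for the part that bears it (a point fixed in the world has none). Each returns a list of dicts, best first, with "conf" (0 to 1); they miss things now and then, are a little off and sometimes report something else, mostly with a low value. They report only what shows in the picture. A call takes as long as a camera call.
- robot.recognise(picture, thing): "box" ([centre column, centre row, width, height] in pixels, round what is visible of it).
- robot.silhouettes(picture, thing): "mask" (480x640 bool, what is visible of it) and "box" ([centre column, centre row, width, height] in pixels, round what is visible of it).
The state is a dict: "time": time; "q": joint angles; "joint_velocities": joint speeds; "joint_torque": joint torques, N m; "position": TCP position; "tool_rot": TCP orientation; "ft_force": force on the tool from outside, world axes, zero at the start; "moment": the same for the moment, N m; "grip_width": finger opening in m.
Only numpy, scipy, OpenCV 4.12 (cv2) and the standard library are available. Lean on these libraries where they do the work, as an engineer would, in place of code of your own. Each camera call takes 0.05 s, during which the arm holds its last target. There are 200 camera calls.

## Working session

There is one attempt and no reset: what is moved stays moved. The work goes in short steps, Python scripts to look and compute and a shell command to move; the robot and the scene stay as the last step left them, time stands still between calls to the robot, and variables do not carry over. Pictures are saved under pics/ and viewed, about 8 in all and at most 12, crops included, and the job is handed in when it is done.

```bash
mkdir -p pics; ls
python3 - <<'E'
from rig import robot
import cv2,numpy as np
o=robot.get_obs();print(o)
for n in["scene","side"]:
    p=robot.camera(n);cv2.imwrite(f"pics/{n}0.png",p["pixels"][:,:,::-1]);print(n,p["K"],p["xyz"],p["rotation"])
    for t in["hood","head","dial","shutter_handle","shutter"]:
        print(t,[(np.round(d["box"]),round(d["conf"],2)) for d in robot.recognise(p,t)[:2]])
E
```

```text
pics
{'time': 0.0, 'q': array([-1.46749725e+00,  5.28487952e-01,  1.43389368e+00,  6.55402819e-06,
        1.18137359e+00, -1.78543587e-01]), 'joint_velocities': array([ 0.00073922,  0.00079905, -0.0018833 , -0.00090371, -0.00030869,
       -0.00102955]), 'joint_torque': array([-9.35920610e-06, -4.40043962e+01, -1.76592153e+01,  6.33513811e-02,
        5.82033175e-02, -1.66176224e-04]), 'position': array([ 0.17375872, -0.59962563,  0.22956096]), 'tool_rot': array([ 9.90086607e-01,  1.40454055e-01,  4.36988384e-05, -1.08040285e-03]), 'ft_force': array([-0.78488871, -0.71963685,  0.10577682]), 'moment': array([ 0.03216676, -0.06084325,  0.03237872]), 'grip_width': 0.08697920151382696}
scene [[577.90886938   0.         312.67552425]
 [  0.         577.90886938 240.86862883]
 [  0.           0.           1.        ]] [-0.04523663  0.42961312  1.30225445] [-0.12056594  0.23819826  0.86675806 -0.42125517]
hood [(array([281., 196., 226., 180.]), 0.93), (array([271., 389.,  44.,  46.]), 0.28)]
head [(array([296., 159.,  89.,  82.]), 0.68), (array([323., 202.,  47.,  43.]), 0.56)]
dial [(array([323., 201.,  36.,  41.]), 0.78), (array([445., 172.,  17.,  28.]), 0.54)]
shutter_handle [(array([295., 158.,  92.,  80.]), 0.72), (array([347., 191.,  22.,  17.]), 0.49)]
shutter [(array([296., 159.,  90.,  82.]), 0.69)]
side [[500.21880618   0.         317.63680807]
 [  0.         500.21880618 235.56538689]
 [  0.           0.           1.        ]] [ 0.66106418 -0.36072233  1.26392571] [0.15083662 0.02751805 0.18019409 0.97160751]
hood [(array([377., 253., 194., 228.]), 0.87)]
head [(array([338., 276.,  43.,  44.]), 0.97)]
dial [(array([337., 278.,  46.,  42.]), 0.55)]
shutter_handle [(array([371., 274.,  35., 141.]), 0.96)]
shutter [(array([373., 272.,  30., 138.]), 0.88)]
```

View pics/scene0.png

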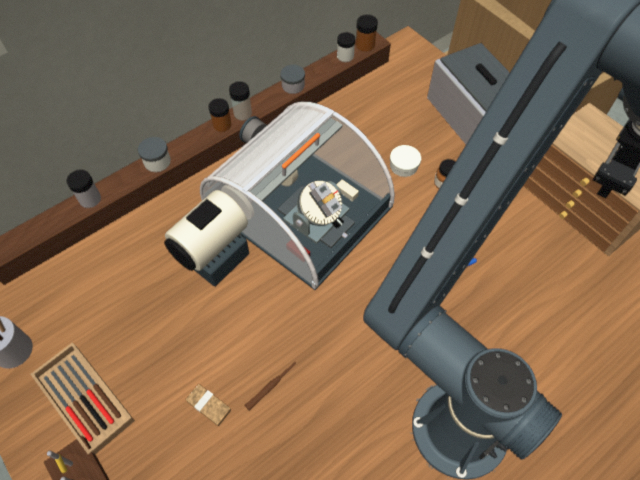

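View pics/side0.png

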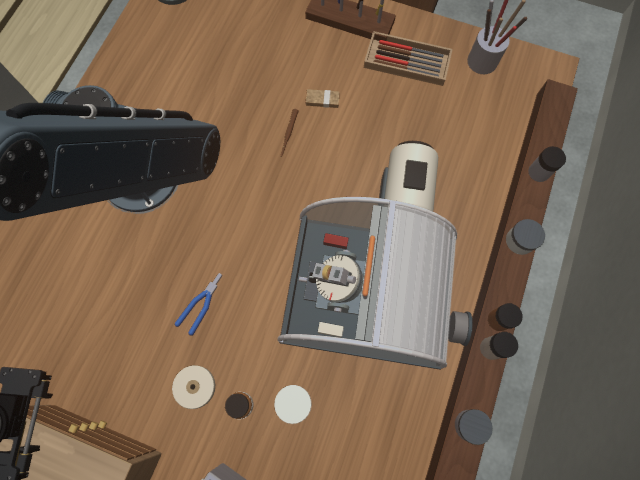

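```bash
cat > h.py <<'E'
import numpy as np,cv2
from scipy.spatial.transform import Rotation as R
from scipy.optimize import least_squares
def proj(p,X):
    X=np.atleast_2d(X); c=R.from_quat(p["rotation"]).inv().apply(X-p["xyz"])
    return np.c_[p["K"][0,0]*c[:,0]/-c[:,2]+p["K"][0,2], p["K"][1,1]*-c[:,1]/-c[:,2]+p["K"][1,2]]
def orange(pix,lo=(3,170,120),hi=(16,255,255)):
    m=cv2.inRange(cv2.cvtColor(pix,cv2.COLOR_RGB2HSV),lo,hi)
    n,l,s,c=cv2.connectedComponentsWithStats(m)
    return l,s,c
def ends(mask):
    v,u=np.nonzero(mask);P=np.c_[u,v].astype(float);c=P.mean(0)
    d=np.linalg.svd(P-c,full_matrices=False)[2][0];t=(P-c)@d
    return c+d*t.min(),c+d*t.max()
def hood2w(h,X): return R.from_euler('z',h[2]).apply(np.atleast_2d(X))+[h[0],h[1],0]
def handle(h,s,y=0,r=.224):
    a=np.radians(15)+s
    return hood2w(h,[[-r*np.cos(a),y,.03+r*np.sin(a)]])
E
python3 - <<'E'
from h import *
from rig import robot
P={n:robot.camera(n) for n in["scene","side"]}
E={}
for n,p in P.items():
    l,s,c=orange(p["pixels"])
    i=[i for i in range(1,len(s)) if s[i,4]>30]
    print(n,[(s[k].tolist(),c[k].round()) for k in i])
    k=[k for k in i if abs(c[k][0]-(301 if n=="scene" else 370))<12][0]
    E[n]=ends(l==k);print(E[n])
E["scene"]=sorted(E["scene"],key=lambda e:e[0]);E["side"]=sorted(E["side"],key=lambda e:e[1])
# scene: left end = hood's left (+y, motor). side: top end = +y
def f(x):
    h=x[:3];o=[]
    for n in P:
        for e,y in zip(E[n],(.06,-.06)): o.append(proj(P[n],handle(h,x[3],y))[0]-e)
    return np.ravel(o)
r=least_squares(f,[.8,.2,.0,1.25],x_scale=[.1,.1,.1,.1]);print(r.x,r.fun.round(1))
# dial by silhouettes
C={}
for n,p in P.items():
    d=robot.recognise(p,"dial")[0];C[n]=np.array(d["box"][:2])
def g(X): return np.ravel([proj(P[n],X)[0]-C[n] for n in P])
q=least_squares(g,[.75,.2,.1]);print("dial w",q.x,q.fun.round(1),"hood",R.from_euler('z',-r.x[2]).apply(q.x-[r.x[0],r.x[1],0]))
b=cv2.resize(P["side"]["pixels"][225:335,270:400],None,fx=6,fy=5.4,interpolation=cv2.INTER_CUBIC)
cv2.imwrite("pics/dial.png",b[:590,:780,::-1])
E
```

```text
scene [([283, 134, 37, 34, 176], array([301., 150.])), ([438, 170, 7, 11, 33], array([440., 176.]))]
(array([318.24704939, 134.17824321]), array([282.73802047, 166.71408024]))
side []Traceback (most recent call last):
  File "<stdin>", line 9, in <module>
IndexError: list index out of range
```

```bash
sed -i 's/lo=(3,170,120)/lo=(3,130,150)/' h.py
python3 - <<'E'
from h import *
from rig import robot
P={n:robot.camera(n) for n in["scene","side"]}
b=cv2.resize(P["side"]["pixels"][225:335,270:400],None,fx=6,fy=5.4,interpolation=cv2.INTER_CUBIC)
cv2.imwrite("pics/dial.png",b[:590,:780,::-1])
E={}
for n,p in P.items():
    l,s,c=orange(p["pixels"],(3,170,120) if n=="scene" else (3,120,120))
    i=[i for i in range(1,len(s)) if s[i,4]>30]
    print(n,[(s[k].tolist(),c[k].round()) for k in i])
    k=[k for k in i if abs(c[k][0]-(301 if n=="scene" else 370))<12][0]
    E[n]=ends(l==k);print(E[n])
E["scene"]=sorted(E["scene"],key=lambda e:e[0]);E["side"]=sorted(E["side"],key=lambda e:e[1])
def f(x):
    h=x[:3];o=[]
    for n in P:
        for e,y in zip(E[n],(.06,-.06)): o.append(proj(P[n],handle(h,x[3],y))[0]-e)
    return np.ravel(o)
r=least_squares(f,[.8,.2,.0,1.25],x_scale=[.1,.1,.1,.1]);print(r.x,r.fun.round(1))
C={}
for n,p in P.items():
    d=robot.recognise(p,"dial")[0];C[n]=np.array(d["box"][:2])
def g(X): return np.ravel([proj(P[n],X)[0]-C[n] for n in P])
q=least_squares(g,[.75,.2,.1]);print("dial w",q.x,q.fun.round(1),"hood",R.from_euler('z',-r.x[2]).apply(q.x-[r.x[0],r.x[1],0]))
E
```

```text
scene [([283, 134, 37, 34, 176], array([301., 150.]))]
(array([318.24704939, 134.17824321]), array([282.73802047, 166.71408024]))
side [([78, 0, 249, 162, 13094], array([211.,  51.])), ([364, 0, 16, 9, 85], array([372.,   3.])), ([388, 1, 10, 13, 42], array([393.,   8.])), ([399, 3, 19, 10, 41], array([408.,   7.])), ([416, 10, 8, 9, 33], array([419.,  14.])), ([401, 13, 19, 20, 89], array([411.,  21.])), ([399, 24, 12, 14, 51], array([405.,  30.])), ([317, 28, 53, 64, 1095], array([340.,  54.])), ([184, 43, 12, 16, 33], array([189.,  50.])), ([184, 55, 11, 16, 42], array([189.,  61.])), ([284, 70, 17, 26, 73], array([292.,  82.])), ([374, 72, 22, 47, 274], array([384.,  91.])), ([281, 75, 9, 10, 32], array([285.,  80.])), ([329, 78, 8, 13, 36], array([332.,  85.])), ([163, 86, 15, 23, 54], array([171.,  96.])), ([493, 87, 12, 30, 98], array([497., 100.])), ([227, 97, 59, 109, 612], array([255., 152.])), ([285, 106, 27, 47, 143], array([296., 129.])), ([203, 109, 10, 14, 41], array([207., 116.])), ([505, 111, 15, 14, 60], array([513., 118.])), ([497, 122, 13, 15, 64], array([502., 12
[... 999 characters left out ...]
 417, 32, 63, 590], array([351., 460.])), ([36, 420, 91, 40, 160], array([ 81., 439.])), ([137, 423, 54, 57, 862], array([168., 458.])), ([185, 439, 8, 11, 32], array([188., 444.])), ([218, 438, 49, 42, 588], array([242., 462.])), ([197, 453, 18, 27, 87], array([204., 467.])), ([265, 453, 58, 27, 560], array([295., 471.])), ([186, 457, 15, 23, 66], array([194., 470.])), ([322, 461, 14, 19, 80], array([328., 471.]))]
(array([363.95910905,   2.83261918]), array([378.99928204,   3.04973517]))
[0.547411   0.19099052 0.47676929 1.30891461] [-64.1 103.6 -72.2  91.3  -9.7 110.6 -17.6 157.6]
dial w [ 0.60694565 -0.0979904   0.09552753] [-0.1 -0.  -0.1  0. ] hood [-0.07972109 -0.28407551  0.09552753]
```

View pics/dial.png

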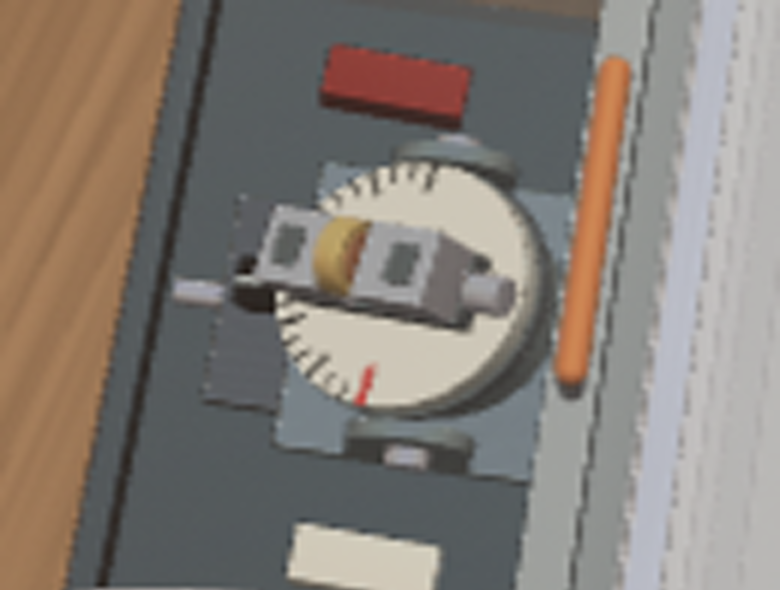

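Run:
```python
from h import *
from rig import robot
P={n:robot.camera(n) for n in["scene","side"]}
E={}
for n,p in P.items():
    l,s,c=orange(p["pixels"],(3,170,120) if n=="scene" else (3,120,120))
    k=np.argmin(np.linalg.norm(c-((301,150) if n=="scene" else (368,265)),axis=1))
    E[n]=ends(l==k)
E["scene"]=sorted(E["scene"],key=lambda e:e[0]);E["side"]=sorted(E["side"],key=lambda e:e[1])
def f(x):
    h=x[:3];o=[]
    for n in P:
        for e,y in zip(E[n],(.06,-.06)): o.append(proj(P[n],handle(h,x[3],y))[0]-e)
    return np.ravel(o)
for s0 in(1.25,):
    r=least_squares(f,[.8,-.05,.0,s0],x_scale=[.1,.1,.1,.1]);print(r.x,r.fun.round(1))
h=r.x[:3]
C={n:np.array(robot.recognise(p,"dial")[0]["box"][:2]) for n,p in P.items()}
q=least_squares(lambda X:np.ravel([proj(P[n],X)[0]-C[n] for n in P]),[.6,-.1,.1]);print("dial w",q.x,"hood",R.from_euler('z',-h[2]).apply(q.x-[h[0],h[1],0]))
# overlay check: sill corners, cheek arcs
im=P["side"]["pixels"][:,:,::-1].copy()
for y in(-.158,.158):
  a=np.linspace(0,np.pi,40);X=hood2w(h,np.c_[-.2*np.cos(a),0*a+y,.03+.2*np.sin(a)])
  cv2.polylines(im,[proj(P["side"],X).astype(np.int32)],False,(0,255,0),1)
X=hood2w(h,[[-.188,-.15,.062],[-.188,.15,.062]]);cv2.polylines(im,[proj(P["side"],X).astype(np.int32)],False,(0,0,255),1)
cv2.imwrite("pics/ov.png",cv2.resize(im[130:400,240:500],None,fx=2.2,fy=2.2))
```

```text
[ 0.68836735 -0.07814925  0.20248522  1.21805481] [ 1.  -1.2 -0.9  0.8 -0.2  1.9  0.1 -2.1]
dial w [ 0.60709557 -0.09596605  0.09402615] hood [-0.08319442 -0.00110869  0.09402615]
```

View pics/ov.png

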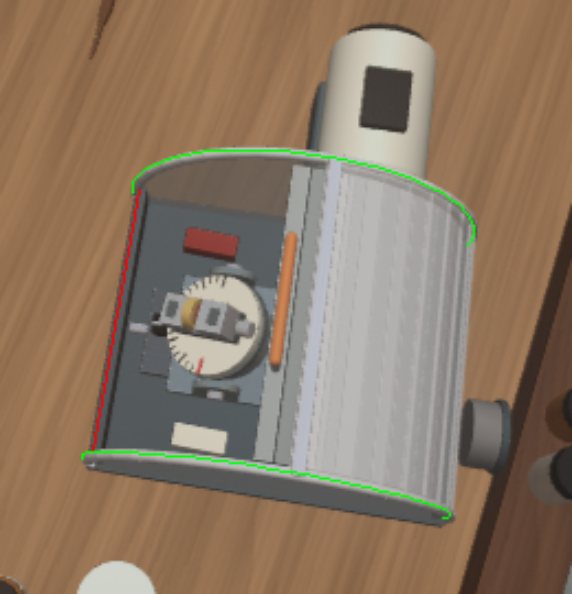

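The overlay matches the hood outline: the sill is on its line and both cheek arcs coincide. In the crop the red zero mark is at about (365,385) on the dial's right side, so the reading is roughly 85–90°. Next I work out a viewing pose along the dial axis.

```bash
cat >> h.py <<'E'
H=np.array([.6884,-.0781,.2025]); D=np.array([-.0832,0,.094]); N=np.array([-.5,0,.866])
def tool(reading,out,lean=0):
    "TCP pose: grasp aligned with vise at reading (rad); out = TCP distance from dial face"
    Rh=R.from_euler('z',H[2]); n=Rh.apply(N)
    y=Rh.apply([0,-1,0]); z=-n; M=R.from_matrix(np.c_[np.cross(y,z),y,z])
    return hood2w(H,D+out*N)[0], R.from_rotvec(n*(reading-np.pi/2))*M
def delta(o,pos,rot):
    d=(pos-o["position"])*1e3; rv=np.degrees((rot*R.from_quat(o["tool_rot"]).inv()).as_rotvec())
    print("t",round(o["time"],2),"shift",d.round(1),"turn",rv.round(2),"F",o["ft_force"].round(1),"w",round(o["grip_width"],4),"q",o["q"].round(2))
E
python3 - <<'E'
from h import *
from rig import robot
p=robot.camera("wrist");print(p["K"],p["mount"])
delta(robot.get_obs(),*tool(np.pi/2,.2))
E
```

```text
[[371.64829954   0.         311.89115424]
 [  0.         371.64829954 239.62254273]
 [  0.           0.           1.        ]] [[ 6.40327049e-05  9.62961507e-01  2.69638891e-01  7.38329892e-02]
 [ 9.99999997e-01 -7.60642282e-05  3.41724409e-05  5.18125683e-04]
 [ 5.34166194e-05  2.69638888e-01 -9.62961509e-01 -1.54437208e-01]
 [ 0.00000000e+00  0.00000000e+00  0.00000000e+00  1.00000000e+00]]
t 1.15 shift [335.1 485.4  36.7] turn [  7.19 -29.13  -4.44] F [ 0.1 -0.2  0.2] w 0.087 q [-1.47  0.53  1.43 -0.    1.18 -0.18]
```

```bash
sed -i 's/y=Rh.apply(\[0,-1,0\])/y=Rh.apply([0,1,0])/' h.py
python3 -m crank '[[15,22,12,0,0,8.5],[32,46,24,0,0,17],[48,70,36,0,0,25.5],[64,94,48,0,0,34],[80,118,60,0,0,42.5]]' -1
python3 -m crank '[[16,24,0,0,0,8.5],[32,48,0,0,0,17],[48,72,0,0,0,25.5],[64,96,0,0,0,34],[80,120,0,0,0,42.5]]'
python3 -m crank '[[16,24,0,0,0,8.5],[32,48,0,0,0,17],[48,72,0,0,0,25.5],[64,96,0,0,0,34],[80,120,0,0,0,42.5]]'
python3 - <<'E'
from h import *
from rig import robot
delta(robot.get_obs(),*tool(np.pi/2,.2))
E
```

```text
time: 1.65
position: [0.2543, -0.4813, 0.2911]
tool_rot: [0.87, 0.492, 0.0, 0.0]
ft_force: [0.6, 0.5, -0.2]
grip_width: 0.0868
time: 2.15
position: [0.3344, -0.3613, 0.2907]
tool_rot: [0.633, 0.774, -0.0, 0.0]
ft_force: [0.3, -0.3, -0.3]
grip_width: 0.0869
time: 2.65
position: [0.4144, -0.2413, 0.2908]
tool_rot: [0.309, 0.951, -0.0, 0.0]
ft_force: [-0.5, -0.3, -0.3]
grip_width: 0.0867
t 2.65 shift [ 94.5 126.4 -23.6] turn [ -6.51 -30.14  46.5 ] F [-0.5 -0.3 -0.3] w 0.0867 q [-0.76  0.25  1.71 -0.    1.18 -1.7 ]
```

```bash
python3 -m crank '[[13,18,0,-0.95,-4.4,6.7],[26,36,0,-1.9,-8.8,13.4],[39,54,0,-2.8,-13,20],[52,72,0,-3.7,-17.3,26.7],[65,90,0,-4.7,-21.5,33.2]]'
python3 - <<'E'
from h import *
from rig import robot
delta(robot.get_obs(),*tool(np.pi/2,.2))
E
```

```text
time: 3.15
position: [0.4792, -0.1513, 0.2911]
tool_rot: [0.021, 0.982, 0.019, 0.189]
ft_force: [-0.1, 0.6, -0.6]
grip_width: 0.0866
t 3.15 shift [ 29.7  36.4 -23.9] turn [-1.87 -8.46 13.34] F [-0.1  0.6 -0.6] w 0.0866 q [-0.69  0.16  1.9   0.36  0.82 -2.43]
```

```bash
python3 -m crank '[[15,18,0,-0.9,-4.2,6.7],[30,36,-12,-1.9,-8.5,13.3],[30,36,-24,-1.9,-8.5,13.3],[30,36,-24,-1.9,-8.5,13.3]]'
python3 - <<'E'
from h import *
from rig import robot
o=robot.get_obs()
delta(o,*tool(np.pi/2,.2))
p=robot.camera("wrist");cv2.imwrite("pics/w1.png",p["pixels"][:,:,::-1])
E
```

```text
time: 3.55
position: [0.5102, -0.1135, 0.268]
tool_rot: [-0.093, 0.963, 0.026, 0.252]
ft_force: [-0.5, -0.5, 0.2]
grip_width: 0.0873
t 3.55 shift [-1.2 -1.5 -0.8] turn [-0.08 -0.64  0.46] F [-0.5 -0.5  0.2] w 0.0873 q [-0.66  0.22  1.98  0.62  0.69 -2.85]
```

View pics/w1.png

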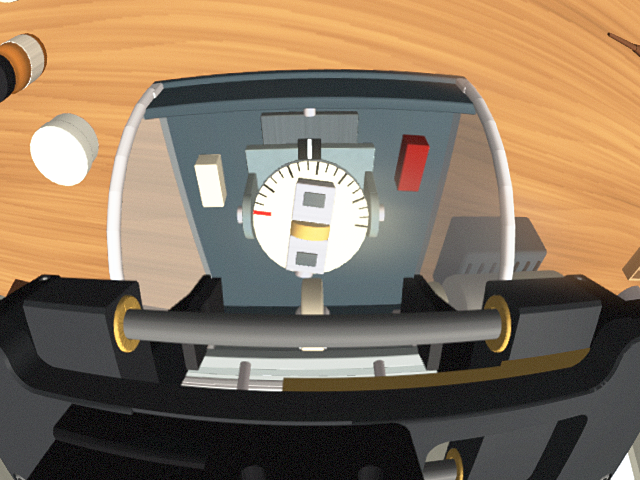

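The wrist view shows the dial at (311,215), red zero at (262,213) on the left, the index line at (310,150), and the vise lying roughly along the slope. I'll rectify the dial plane for a precise reading.

```bash
cat >> h.py <<'E'
def wproj(p,o,X):
    T=R.from_quat(o["tool_rot"]);t=T.inv().apply(np.atleast_2d(X)-o["position"])
    M=np.array(p["mount"]);c=(t-M[:3,3])@M[:3,:3]; a=np.c_[c[:,0],-c[:,1],-c[:,2]]
    r=np.hypot(a[:,0],a[:,1]);th=np.arctan2(r,a[:,2]);f=p["K"][0,0]
    return np.c_[f*th*a[:,0]/r+p["K"][0,2],f*th*a[:,1]/r+p["K"][1,2]]
def rectify(p,o,out=0,half=.075,S=600):
    # right = hood -y, up = uphill: facing the dial; returns image
    g=(np.arange(S)-S/2+.5)/S*2*half; U,V=np.meshgrid(g,g)
    up=np.array([.866,0,.5]);X=D+out*N+(-U[...,None])*np.array([0,1,0])+(-V[...,None])*up
    q=wproj(p,o,hood2w(H,X.reshape(-1,3))).reshape(S,S,2).astype(np.float32)
    return cv2.remap(p["pixels"],q[...,0],q[...,1],cv2.INTER_CUBIC)
def analyse(b):
    hsv=cv2.cvtColor(b,cv2.COLOR_RGB2HSV)
    m=cv2.inRange(hsv,(0,0,215),(40,70,255));n,l,s,c=cv2.connectedComponentsWithStats(m)
    k=1+np.argmax(s[1:,4]);hull=cv2.convexHull(np.argwhere(l==k)[:,::-1].astype(np.int32))
    e=cv2.fitEllipse(hull)
    r=(cv2.inRange(hsv,(0,140,100),(8,255,255))|cv2.inRange(hsv,(172,140,100),(180,255,255)))
    v,u=np.nonzero(r); w=np.hypot(u-300,v-300)<250; return e,np.array([u[w].mean(),v[w].mean()])
E
python3 - <<'E'
from h import *
from rig import robot
o=robot.get_obs();p=robot.camera("wrist");b=rectify(p,o)
cv2.imwrite("pics/r1.png",b[:,:,::-1]);e,r=analyse(b);print(e,r)
d=r-e[0];print("dial offset mm (right,down)",(np.array(e[0])-300)*.25,"red r",np.hypot(*d)*.25,"reading deg (clockwise from red to bottom)",)
a=np.degrees(np.arctan2(d[1],d[0]));print("red angle cw from right",a,"reading", (90-a)%360,(a-90)%360)
E
```

```text
((303.56146240234375, 283.50823974609375), (453.98065185546875, 454.5467834472656), 96.76315307617188) [493.89045936 309.84805654]
dial offset mm (right,down) [ 0.8903656  -4.12294006] red r 48.03573736877961 reading deg (clockwise from red to bottom)
red angle cw from right 7.8791727357395835 reading 82.12082726426041 277.8791727357396
```

View pics/r1.png

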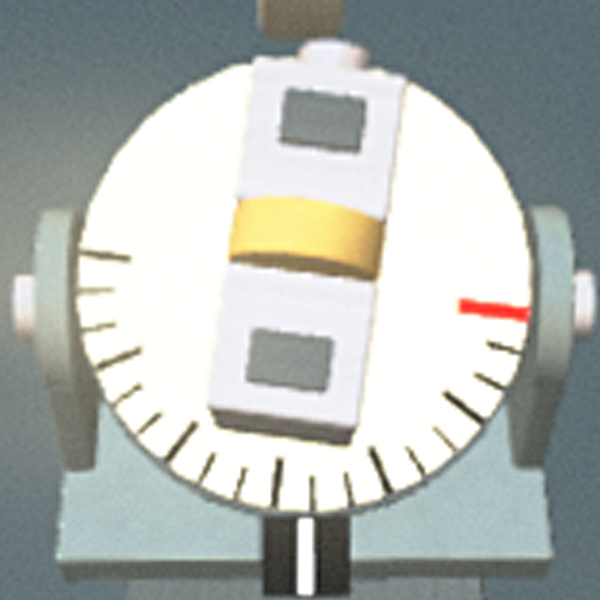

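Reading: the index lies between the 80 and 90 ticks (line at u≈305, 80 tick at u≈313), so about 81.8°. The dial is about 3 mm uphill and 4 mm higher than I assumed. I'll update that and approach.

```bash
sed -i 's/D=np.array(\[.*\]); N/D=np.array([-.083,-.001,.098]); N/' h.py
python3 - <<'E'
from h import *
from rig import robot
o=robot.get_obs();A=np.radians(81.8)
delta(o,*tool(A,.1));delta(o,*tool(A,.025))
E
```

```text
t 3.65 shift [ 47.2   8.9 -84.9] turn [ 4.05  0.32 -6.64] F [-1.   0.1  0.2] w 0.087 q [-0.66  0.22  1.97  0.62  0.69 -2.85]
t 3.65 shift [  83.9   16.4 -149.8] turn [ 4.05  0.32 -6.64] F [-1.   0.1  0.2] w 0.087 q [-0.66  0.22  1.97  0.62  0.69 -2.85]
```

```bash
python3 -m crank '[[16,3,-28,2,0.2,-3.3],[32,6,-57,4,0.3,-6.6],[47,9,-85,4,0.3,-6.6],[47,9,-85,4,0.3,-6.6],[47,9,-85,4,0.3,-6.6]]'
python3 - <<'E'
from h import *
from rig import robot
o=robot.get_obs();A=np.radians(81.8)
delta(o,*tool(A,.1));delta(o,*tool(A,.025))
p=robot.camera("wrist");b=rectify(p,o);e,r=analyse(b);d=r-e[0]
print(e,"reading",90-np.degrees(np.arctan2(d[1],d[0])))
cv2.imwrite("pics/w2.png",p["pixels"][:,:,::-1])
E
```

```text
time: 4.15
position: [0.5612, -0.1044, 0.1886]
tool_rot: [-0.028, 0.967, 0.043, 0.251]
ft_force: [-0.4, -0.2, 0.5]
grip_width: 0.0869
t 4.15 shift [-2.9 -1.4 -4. ] turn [ 0.11 -0.46  0.1 ] F [-0.4 -0.2  0.5] w 0.0869 q [-0.57  0.42  1.97  0.79  0.5  -2.85]
t 4.15 shift [ 33.8   6.1 -68.9] turn [ 0.11 -0.46  0.1 ] F [-0.4 -0.2  0.5] w 0.0869 q [-0.57  0.42  1.97  0.79  0.5  -2.85]
((300.0198974609375, 294.6331787109375), (446.61669921875, 447.4130554199219), 94.56620788574219) reading 82.12838905350569
```

View pics/w2.png

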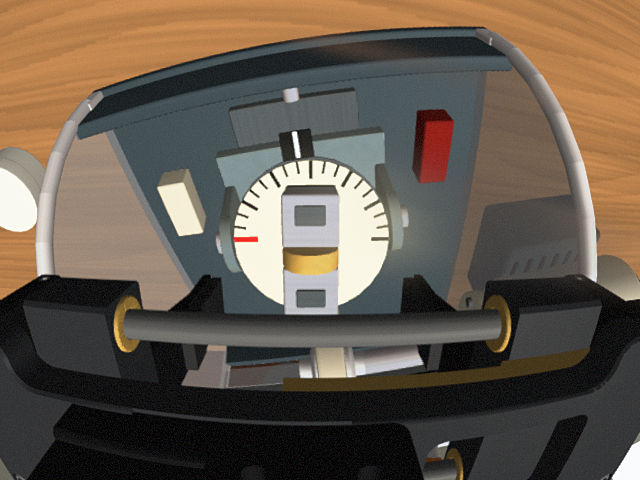

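Well aligned, with the vise centred between the fingers, but joint 6 sits at its limit. I'll take the jaws a few degrees further in the turning direction, since the flat pads will align the vise as they close, and then descend.

```bash
sed -i 's/D=np.array(\[.*\]); N/D=np.array([-.083,-.001,.0985]); N/' h.py
python3 - <<'E'
from h import *
from rig import robot
delta(robot.get_obs(),*tool(np.radians(74),.1))
E
python3 -m crank '[[0,0,0,3.7,0.8,-6.6],[0,0,0,3.7,0.8,-6.6],[0,0,0,3.7,0.8,-6.6]]'
python3 - <<'E'
from h import *
from rig import robot
o=robot.get_obs();delta(o,*tool(np.radians(74),.1));delta(o,*tool(np.radians(74),.026))
E
```

```text
t 4.2 shift [-2.8 -1.2 -4.2] turn [ 3.95  0.37 -6.64] F [ 0.5 -0.2 -0.5] w 0.0872 q [-0.57  0.42  1.97  0.79  0.5  -2.85]
time: 4.5
position: [0.5609, -0.1048, 0.1897]
tool_rot: [0.035, 0.966, 0.059, 0.248]
ft_force: [-0.4, -0.4, -0.1]
grip_width: 0.087
t 4.5 shift [-2.6 -1.1 -4.6] turn [ 0.32 -0.38 -0.13] F [-0.4 -0.4 -0.1] w 0.087 q [-0.57  0.42  1.97  0.79  0.5  -2.72]
t 4.5 shift [ 33.6   6.4 -68.7] turn [ 0.32 -0.38 -0.13] F [-0.4 -0.4 -0.1] w 0.087 q [-0.57  0.42  1.97  0.79  0.5  -2.72]
```

```bash
python3 -m crank '[[7,1,-14,0,0,0],[15,3,-30,0,0,0],[23,4,-48,0,0,0],[33,6,-68,0,0,0],[33,6,-68,0,0,0]]'
python3 - <<'E'
from h import *
from rig import robot
o=robot.get_obs();delta(o,*tool(np.radians(74),.026))
E
python3 -m crank '[[0,0,0,0,0,0],[0,0,0,0,0,0],[0,0,0,0,0,0],[0,0,0,0,0,0],[0,0,0,0,0,0]]' 1 25
```

```text
time: 5.0
position: [0.5976, -0.0977, 0.1233]
tool_rot: [0.037, 0.968, 0.06, 0.243]
ft_force: [-0.6, 0.1, 0.7]
grip_width: 0.0867
t 5.0 shift [-3.1 -0.7 -2.3] turn [ 0.21 -1.05 -0.02] F [-0.6  0.1  0.7] w 0.0867 q [-0.51  0.58  1.93  0.96  0.4  -2.86]
time: 5.5
position: [0.597, -0.0978, 0.1248]
tool_rot: [0.038, 0.967, 0.059, 0.243]
ft_force: [-0.1, 0.2, -0.4]
grip_width: 0.0551
```

```bash
python3 -m crank '[[0,0,0,0,0,0],[0,0,0,0,0,0],[0,0,0,0,0,0],[0,0,0,0,0,0]]'
python3 - <<'E'
from h import *
from rig import robot
o=robot.get_obs();print(o["q"],o["moment"]);A,B=tool(np.radians(74),.026);delta(o,A,B);delta(o,*tool(np.radians(40),.026));print(np.degrees((B.inv()*R.from_quat(o["tool_rot"])).as_rotvec()), R.from_euler('z',H[2]).apply(N))
p=robot.camera("wrist");b=rectify(p,o);cv2.imwrite("pics/r2.png",b[:,:,::-1])
e,r=analyse(b);d=r-e[0];print(e,90-np.degrees(np.arctan2(d[1],d[0])))
E
```

```text
time: 5.9
position: [0.5971, -0.0981, 0.1243]
tool_rot: [0.038, 0.967, 0.059, 0.243]
ft_force: [-0.8, -1.3, 0.7]
grip_width: 0.0357
[-0.50780069  0.57496644  1.93239392  0.95675704  0.39537985 -2.85431576] [-0.18572608  0.19114128 -0.02701343]
t 5.9 shift [-2.5 -0.3 -3.3] turn [ 0.26 -1.    0.06] F [-0.8 -1.3  0.7] w 0.0357 q [-0.51  0.57  1.93  0.96  0.4  -2.85]
t 5.9 shift [-2.5 -0.3 -3.3] turn [ 16.65   2.37 -29.53] F [-0.8 -1.3  0.7] w 0.0357 q [-0.51  0.57  1.93  0.96  0.4  -2.85]
[0.35846659 0.97041933 0.02789925] [-0.48978342 -0.10055944  0.866     ]
((294.6103515625, 315.51666259765625), (402.0037841796875, 440.2297668457031), 105.46522521972656) 88.62482643961091
```

```bash
python3 -m crank '[[0,0,0,1.5,0.3,-2.6],[0,0,0,3.4,0.7,-6.1],[0,0,0,5.4,1.1,-9.5],[0,0,0,7.4,1.5,-13],[0,0,0,8.3,1.7,-14.7]]' 1 30
python3 -m crank '[[0,0,0,2,0.4,-3.5],[0,0,0,4,0.8,-6.9],[0,0,0,5.9,1.2,-10.4],[0,0,0,7.8,1.6,-13.9],[0,0,0,7.8,1.6,-13.9]]'
python3 - <<'E'
from h import *
from rig import robot
o=robot.get_obs();print(o["moment"]);delta(o,*tool(np.radians(40),.026))
p=robot.camera("wrist")
b=rectify(p,o);cv2.imwrite("pics/r3.png",np.hstack([b[:,:,::-1][:,150:],cv2.resize(p["pixels"][:,:,::-1],(340,600))[:, :]]))
E
```

```text
time: 6.45
position: [0.5971, -0.099, 0.1241]
tool_rot: [0.18, 0.951, 0.096, 0.231]
ft_force: [-1.5, -3.0, -0.1]
grip_width: 0.0359
time: 6.95
position: [0.5968, -0.0999, 0.1239]
tool_rot: [0.311, 0.917, 0.128, 0.216]
ft_force: [-3.1, -5.9, -1.2]
grip_width: 0.0355
[-0.81042809  0.61518069 -0.43276208]
t 6.95 shift [-2.3  1.5 -2.9] turn [ 0.44 -0.87 -0.84] F [-3.1 -5.9 -1.2] w 0.0355 q [-0.51  0.58  1.93  0.96  0.4  -2.29]
```

View pics/r3.png

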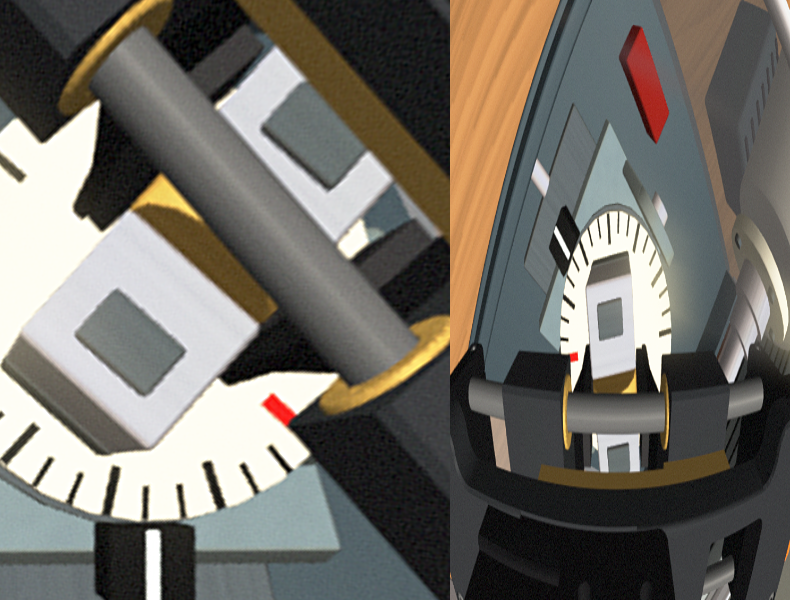

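The dial crop shows the index at u≈150 sitting on the 50 tick, while the jaws are at about 40.5. The pads didn't align the vise, so the vise lags the jaws by about 9°. I'll open, line the jaws up at 50, regrip and turn the last 10°.

```bash
python3 -m crank '[[0,0,0,0,0,0],[0,0,0,0,0,0],[0,0,0,0,0,0],[0,0,0,-2.4,-0.5,4.3],[-1,1,-1,-4.7,-1,8.3]]' -1
python3 -m crank '[[0,0,0,0,0,0],[0,0,0,0,0,0],[0,0,0,0,0,0],[0,0,0,0,0,0]]'
python3 - <<'E'
from h import *
from rig import robot
o=robot.get_obs();delta(o,*tool(np.radians(50),.026))
p=robot.camera("wrist");b=rectify(p,o);cv2.imwrite("pics/r4.png",b[200:,:,::-1])
hsv=cv2.cvtColor(b,cv2.COLOR_RGB2HSV)
r=cv2.inRange(hsv,(0,140,100),(8,255,255))|cv2.inRange(hsv,(172,140,100),(180,255,255))
n,l,s,c=cv2.connectedComponentsWithStats(r);print([(c[k],s[k]) for k in range(1,n) if s[k,4]>80])
E
```

```text
time: 7.5
position: [0.5964, -0.0964, 0.1234]
tool_rot: [0.23, 0.94, 0.11, 0.226]
ft_force: [-0.2, -0.2, -0.5]
grip_width: 0.0676
time: 7.9
position: [0.5961, -0.0967, 0.1233]
tool_rot: [0.233, 0.94, 0.111, 0.225]
ft_force: [-0.2, 0.0, -0.4]
grip_width: 0.0865
t 7.9 shift [-1.6 -1.7 -2.3] turn [ 0.17 -0.9  -0.6 ] F [-0.2  0.  -0.4] w 0.0865 q [-0.51  0.58  1.94  0.97  0.4  -2.46]
[(array([436.48335388, 418.27620222]), array([412, 394,  55,  58, 811], dtype=int32))]
```

View pics/r4.png

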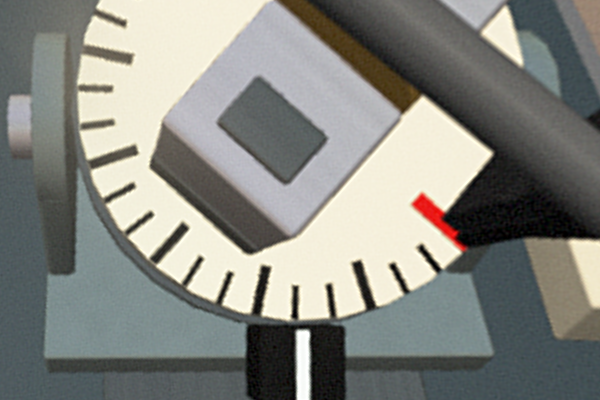

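```bash
python3 -m crank '[[1,-1.3,1,1.1,-0.5,-2],[1,-1.3,1,1.1,-0.5,-2],[1,-1.3,1,1.1,-0.5,-2],[1,-1.3,1,1.1,-0.5,-2],[1,-1.3,1,1.1,-0.5,-2]]' 1 40
python3 -m crank '[[0,0,0,0,0,0],[0,0,0,0,0,0],[0,0,0,0,0,0],[0,0,0,0,0,0],[0,0,0,0,0,0]]'
python3 - <<'E'
from h import *
from rig import robot
o=robot.get_obs();delta(o,*tool(np.radians(48.3),.026));delta(o,*tool(np.radians(40),.026));print(o["moment"])
E
```

```text
time: 8.45
position: [0.5971, -0.098, 0.1242]
tool_rot: [0.25, 0.933, 0.117, 0.229]
ft_force: [-0.0, -0.0, -0.2]
grip_width: 0.0548
time: 8.95
position: [0.5964, -0.0997, 0.1236]
tool_rot: [0.251, 0.933, 0.115, 0.229]
ft_force: [-2.9, -4.5, -2.4]
grip_width: 0.0331
t 8.95 shift [-1.8  1.3 -2.5] turn [ 0.08 -0.29  0.01] F [-2.9 -4.5 -2.4] w 0.0331 q [-0.52  0.58  1.94  1.01  0.39 -2.47]
t 8.95 shift [-1.8  1.3 -2.5] turn [ 4.13  0.54 -7.19] F [-2.9 -4.5 -2.4] w 0.0331 q [-0.52  0.58  1.94  1.01  0.39 -2.47]
[-0.61509428  0.68157249 -0.3353398 ]
```

```bash
python3 -m crank '[[0,-1,0,1.4,0.3,-2.4],[-1,-2,-1,2.8,0.6,-4.8],[-1,-2,-1,4.1,0.8,-7.2],[-1,-2,-1,4.1,0.8,-7.2],[-1,-2,-1,4.1,0.8,-7.2]]'
python3 - <<'E'
from h import *
from rig import robot
o=robot.get_obs();delta(o,*tool(np.radians(40),.026));print(o["moment"])
E
python3 -m crank '[[0,0,0,0,0,0],[0,0,0,0,0,0],[0,0,0,0,0,0],[0,0,0,0,0,0],[0,0,0,0,0,0]]' -1
python3 -m crank '[[0,0,0,0,0,0],[0,0,0,0,0,0],[0,0,0,0,0,0],[-11,-2,22,0,0,0],[-25,-5,43,0,0,0]]' 
python3 -m crank '[[-25,-5,43,0,0,0],[-40,-8,70,0,0,0],[-55,-11,98,0,0,0],[-55,-11,98,0,0,0],[-55,-11,98,0,0,0]]'
python3 - <<'E'
from h import *
from rig import robot
o=robot.get_obs();delta(o,*tool(np.radians(40),.18))
p=robot.camera("wrist");b=rectify(p,o);cv2.imwrite("pics/r5.png",b[:,:,::-1])
e,r=analyse(b);d=r-e[0];print(e,r,90-np.degrees(np.arctan2(d[1],d[0])))
E
```

```text
time: 9.45
position: [0.5962, -0.1, 0.1234]
tool_rot: [0.317, 0.913, 0.133, 0.221]
ft_force: [-0.4, 0.9, 2.3]
grip_width: 0.0333
t 9.45 shift [-1.6  1.7 -2.4] turn [-0.14 -0.14 -0.12] F [-0.4  0.9  2.3] w 0.0333 q [-0.52  0.58  1.94  1.03  0.4  -2.34]
[-0.11957089  0.27459151 -0.28733271]
time: 9.95
position: [0.596, -0.1, 0.1232]
tool_rot: [0.317, 0.913, 0.134, 0.22]
ft_force: [0.4, -0.3, 0.8]
grip_width: 0.0656
time: 10.45
position: [0.5708, -0.1048, 0.1661]
tool_rot: [0.317, 0.913, 0.134, 0.22]
ft_force: [0.5, -0.0, 0.3]
grip_width: 0.0867
time: 10.95
position: [0.5161, -0.1162, 0.2648]
tool_rot: [0.317, 0.912, 0.133, 0.221]
ft_force: [-0.3, 0.4, -0.2]
grip_width: 0.0871
t 10.95 shift [  3.1   2.4 -10.4] turn [-0.1  -0.08 -0.08] F [-0.3  0.4 -0.2] w 0.0871 q [-0.66  0.23  1.97  0.64  0.69 -2.02]
((300.3549499511719, 296.76611328125), (447.21826171875, 447.64593505859375), 126.27328491210938) [421.8427896  440.86997636] 40.13281386646024
```

View pics/r5.png

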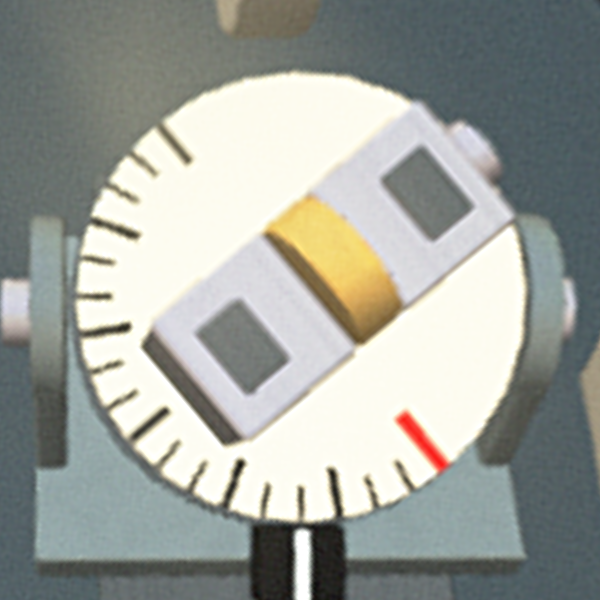

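The dial plane now fits exactly (ellipse 447 px, or 112 mm). The 40 tick at (301,500) lies against the index line (303,565), so the reading is about 39.6°. The vise is released. Next is the shutter: I'll fit a quick arm model to check which lean is reachable along the handle's arc.

```bash
cat >> h.py <<'E'
def shut_pose(th,lean,ahead=.005,y=0):
    "bar at angle th(deg), tool leaning lean deg, jaws tangential; bar 'ahead' m behind TCP"
    l=np.radians(lean);Rh=R.from_euler('z',H[2]);z=Rh.apply([np.sin(l),0,-np.cos(l)]);x=Rh.apply([0,1,0]);M=R.from_matrix(np.c_[x,np.cross(z,x),z])
    return handle(H,np.radians(th-15),y)[0]+ahead*z,M
E
python3 - <<'E'
from h import *
from rig import robot
o=robot.get_obs()
Dt=[([-1.4675,.5285,1.4339],[.1738,-.5996,.2296],[.990,.1404,0,0]),([-.76,.25,1.71],[.4144,-.2413,.2908],[.309,.951,0,0]),
([-.66,.22,1.98],[.5102,-.1135,.268],[-.093,.963,.026,.252]),([-.5078,.57497,1.9324],[.5971,-.0981,.1243],[.038,.967,.059,.243]),(o["q"][:3],o["position"],o["tool_rot"])]
def wr(x,q):
    h,d,L1,L2,L3,a=x;rho=L1*np.sin(q[1])+L2*np.sin(q[1]+q[2])+a;return R.from_euler('z',q[0]).apply([rho,d,h+L1*np.cos(q[1])+L2*np.cos(q[1]+q[2])])
def f(x): return np.ravel([wr(x,q)+x[4]*R.from_quat(t).apply([0,0,1])-p for q,p,t in Dt])
r=least_squares(f,[.2,.12,.45,.4,.3,0]);print(r.x.round(3),(r.fun*1e3).round(1))
lo=np.array([-3.08,-.75,.22]);hi=np.array([3.08,2.2,2.44])
for lean in(10,20,30,40,50):
  for th in(85,60,40,15):
    P,M=shut_pose(th,lean);w=P-r.x[4]*M.apply([0,0,1])
    s=least_squares(lambda q:wr(r.x,q)-w,[-.6,.3,2],bounds=(lo,hi));print(lean,th,s.x.round(2),"res mm",round(1e3*np.linalg.norm(s.fun),1),end=' ; ')
  print()
delta(o,*shut_pose(84.8,30,ahead=-.07))
E
```

```text
[ 0.166  0.122  0.533  0.354  0.248 -0.003] [  8.5  22.2  13.8   0.4  15.    9.6  -0.5 -11.3  -6.1  14.1 -13.3 -13.
  -0.1  -9.9  -4.4]
10 85 [-0.34  0.58  1.34] res mm 0.0 ; 10 60 [-0.42  0.45  1.66] res mm 0.0 ; 10 40 [-0.5   0.43  1.88] res mm 0.0 ; 10 15 [-0.56  0.51  2.1 ] res mm 0.0 ; 
20 85 [-0.37  0.52  1.48] res mm 0.0 ; 20 60 [-0.47  0.4   1.78] res mm 0.0 ; 20 40 [-0.56  0.39  2.  ] res mm 0.0 ; 20 15 [-0.63  0.49  2.21] res mm 0.0 ; 
30 85 [-0.41  0.47  1.62] res mm 0.0 ; 30 60 [-0.52  0.37  1.9 ] res mm 0.0 ; 30 40 [-0.62  0.37  2.11] res mm 0.0 ; 30 15 [-0.71  0.5   2.31] res mm 0.0 ; 
40 85 [-0.45  0.45  1.75] res mm 0.0 ; 40 60 [-0.58  0.36  2.02] res mm 0.0 ; 40 40 [-0.69  0.37  2.22] res mm 0.0 ; 40 15 [-0.79  0.54  2.42] res mm 0.0 ; 
50 85 [-0.49  0.44  1.87] res mm 0.0 ; 50 60 [-0.63  0.37  2.13] res mm 0.0 ; 50 40 [-0.75  0.41  2.33] res mm 0.0 ; 50 15 [-0.84  0.61  2.44] res mm 22.8 ; 
t 11.0 shift [118.3  26.6  49.8] turn [ 19.37   3.92 -34.76] F [-0.1 -0.2  0.2] w 0.0872 q [-0.66  0.23  1.97  0.64  0.69 -2.02]
```

```bash
python3 -m crank '[[5,0,30,2,0.4,-3.5],[20,4,50,5.5,1.1,-9.9],[40,9,60,9,1.8,-16.2],[65,15,60,12.5,2.5,-22.4],[90,20,60,15.5,3.1,-27.8]]' -0.15
python3 -m crank '[[15,3,-5,1.9,0.4,-3.5],[28,7,-10,3.9,0.8,-7],[28,7,-10,3.9,0.8,-7],[28,7,-10,3.9,0.8,-7]]'
python3 - <<'E'
from h import *
from rig import robot
o=robot.get_obs();delta(o,*shut_pose(84.8,30,ahead=-.07))
p=robot.camera("wrist");im=p["pixels"][:,:,::-1].copy()
q=wproj(p,o,np.vstack([handle(H,1.218,y) for y in(-.06,0,.06)]));print(q)
for a in q: cv2.circle(im,tuple(int(v) for v in a),4,(0,255,0),1)
cv2.imwrite("pics/w3.png",im)
E
```

```text
time: 11.5
position: [0.607, -0.0951, 0.3226]
tool_rot: [0.558, 0.788, 0.189, 0.175]
ft_force: [0.8, -0.9, 0.1]
grip_width: 0.0558
time: 11.9
position: [0.6336, -0.0883, 0.3121]
tool_rot: [0.61, 0.749, 0.2, 0.162]
ft_force: [-0.1, -0.3, 0.5]
grip_width: 0.05
t 11.9 shift [ 0.6 -0.9  1.6] turn [-0.05 -0.16 -0.11] F [-0.1 -0.3  0.5] w 0.05 q [-0.46  0.31  1.68  0.45  0.78 -0.93]
[[313.33895262 339.8099297 ]
 [313.56936835 257.82897534]
 [313.76735198 162.14487114]]
```

View pics/w3.png

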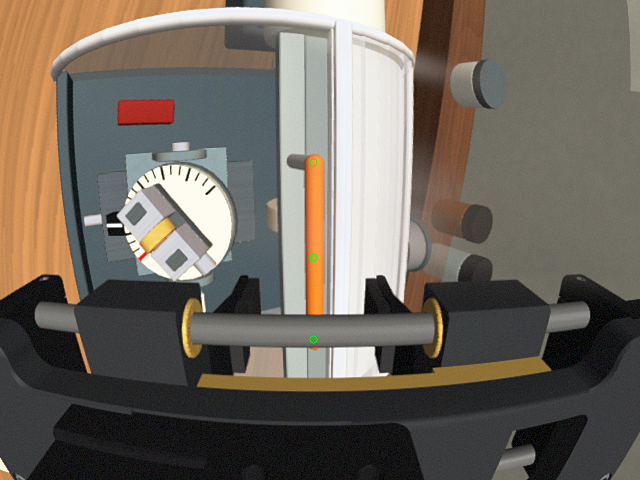

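The predicted handle points lie on the orange bar (about 2 px off), midway between the jaws. The red bar is untouched and the dial still reads 40. I'll go in and grip.

```bash
python3 -m crank '[[9,2,-16,0,0,0],[19,4,-32,0,0,0],[28,5,-48,0,0,0],[37,7,-63,0,0,0],[37,7,-63,0,0,0]]'
python3 -m crank '[[0,0,0,0,0,0],[0,0,0,0,0,0],[0,0,0,0,0,0],[0,0,0,0,0,0],[0,0,0,0,0,0]]' 1 20
python3 -m crank '[[0,0,0,0,0,0],[0,0,0,0,0,0],[0,0,0,0,0,0]]'
python3 - <<'E'
from h import *
from rig import robot
o=robot.get_obs();p0,_=shut_pose(84.8,30);delta(o,p0,_)
for t in(82,78,72,66,60,54,48,42,36,30,24,19,15,14): print(t,((shut_pose(t,30)[0]-p0)*1e3).round(0))
E
```

```text
time: 12.45
position: [0.67, -0.0817, 0.2488]
tool_rot: [0.611, 0.749, 0.2, 0.162]
ft_force: [-0.2, 0.4, 0.1]
grip_width: 0.05
time: 12.95
position: [0.6711, -0.0821, 0.2519]
tool_rot: [0.611, 0.748, 0.201, 0.164]
ft_force: [0.3, 0.3, -0.1]
grip_width: 0.0179
time: 13.25
position: [0.6708, -0.082, 0.2512]
tool_rot: [0.611, 0.748, 0.201, 0.164]
ft_force: [-1.4, -0.3, 1.2]
grip_width: 0.0113
t 13.25 shift [ 0.1  0.4 -2.5] turn [0.01 0.01 0.03] F [-1.4 -0.3  1.2] w 0.0113 q [-0.42  0.43  1.67  0.5   0.65 -0.96]
82 [-11.  -2.  -1.]
78 [-26.  -5.  -4.]
72 [-48. -10. -10.]
66 [-69. -14. -18.]
60 [-90. -18. -29.]
54 [-109.  -22.  -42.]
48 [-127.  -26.  -57.]
42 [-143.  -29.  -73.]
36 [-158.  -32.  -91.]
30 [-170.  -35. -111.]
24 [-181.  -37. -132.]
19 [-188.  -39. -150.]
15 [-192.  -39. -165.]
14 [-193.  -40. -169.]
```

Bar gripped (11.3 mm). I'll follow the arc at a modest speed.

```bash
python3 -m crank '[[-6,-1,0,0,0,0],[-16,-3,-2,0,0,0],[-26,-5,-4,0,0,0],[-37,-7,-7,0,0,0],[-48,-10,-10,0,0,0]]'
python3 -m crank '[[-10,-2,-4,0,0,0],[-21,-4,-8,0,0,0],[-32,-6,-13,0,0,0],[-42,-8,-19,0,0,0],[-42,-8,-19,0,0,0]]'
python3 - <<'E'
from h import *
from rig import robot
o=robot.get_obs();delta(o,*shut_pose(60,30))
E
```

```text
time: 13.75
position: [0.6251, -0.0918, 0.2428]
tool_rot: [0.611, 0.747, 0.202, 0.166]
ft_force: [5.5, 4.2, -0.2]
grip_width: 0.0108
time: 14.25
position: [0.5815, -0.1009, 0.2238]
tool_rot: [0.611, 0.748, 0.201, 0.166]
ft_force: [-4.1, -1.2, 7.8]
grip_width: 0.0108
t 14.25 shift [-0.4  0.7 -4.1] turn [0.1  0.24 0.14] F [-4.1 -1.2  7.8] w 0.0108 q [-0.54  0.37  1.9   0.68  0.57 -1.27]
```

```bash
python3 -m crank '[[-15,-3,-10,0,0,0],[-30,-6,-22,0,0,0],[-43,-9,-34,0,0,0],[-56,-12,-48,0,0,0],[-68,-14,-62,0,0,0]]'
python3 - <<'E'
from h import *
from rig import robot
o=robot.get_obs();delta(o,*shut_pose(36,30));print(o["moment"])
E
python3 -m crank '[[-7,-2,-12,0,0,0],[-14,-4,-24,0,0,0],[-21,-5,-37,0,0,0],[-26,-6,-49,0,0,0],[-30,-7,-59,0,0,0]]'
python3 - <<'E'
from h import *
from rig import robot
o=robot.get_obs();delta(o,*shut_pose(15,30));print(o["moment"])
E
```

```text
time: 14.75
position: [0.5144, -0.1149, 0.1615]
tool_rot: [0.611, 0.748, 0.201, 0.166]
ft_force: [8.7, 2.7, -2.8]
grip_width: 0.0113
t 14.75 shift [-1.1  0.9 -4.2] turn [0.09 0.3  0.11] F [ 8.7  2.7 -2.8] w 0.0113 q [-0.66  0.44  2.1   1.05  0.45 -1.79]
[ 0.19843179 -1.13757695  0.10324088]
time: 15.25
position: [0.4837, -0.1212, 0.1014]
tool_rot: [0.611, 0.748, 0.201, 0.165]
ft_force: [1.7, 2.2, 2.1]
grip_width: 0.0113
t 15.25 shift [ -4.8   0.1 -17.8] turn [-0.01  0.16  0.05] F [1.7 2.2 2.1] w 0.0113 q [-0.73  0.58  2.2   1.53  0.41 -2.38]
[ 0.30435405 -0.39746119  0.15608808]
```

```bash
python3 -m crank '[[-1.5,0,-5,0,0,0],[-3,0,-10,0,0,0],[-4,0,-14,0,0,0],[-4.5,0,-17,0,0,0],[-4.5,0,-17,0,0,0]]'
python3 -m crank '[[0,0,-2,0,0,0],[-1,0,-4,0,0,0],[-1,0,-4,0,0,0]]'
python3 - <<'E'
from h import *
from rig import robot
o=robot.get_obs();delta(o,*shut_pose(15,30));print(o["moment"])
E
```

```text
time: 15.75
position: [0.4796, -0.1219, 0.0854]
tool_rot: [0.611, 0.748, 0.201, 0.166]
ft_force: [-2.4, -1.6, 9.7]
grip_width: 0.0115
time: 16.05
position: [0.4805, -0.1215, 0.0838]
tool_rot: [0.61, 0.747, 0.204, 0.168]
ft_force: [-5.8, -1.9, 26.1]
grip_width: 0.0116
t 16.05 shift [-1.6  0.4 -0.2] turn [-0.01  0.67  0.1 ] F [-5.8 -1.9 26.1] w 0.0116 q [-0.74  0.63  2.23  1.7   0.43 -2.58]
[ 0.20122711 -1.44719244 -0.00427296]
```

It stopped on the sill: 26 N upward at the predicted shut position. I'll release with a small opening to stay clear of the slats and back out.

```bash
python3 -m crank '[[0,0,2,0,0,0],[0,0,2,0,0,0],[0,0,2,0,0,0],[0,0,2,0,0,0]]' 0.45
python3 -m crank '[[-6,-1,10,0,0,0],[-14,-3,25,0,0,0],[-24,-5,42,0,0,0],[-36,-7,64,0,0,0],[-50,-10,88,0,0,0]]'
python3 -m crank '[[0,0,40,0,0,0],[0,0,80,0,0,0],[0,0,120,0,0,0],[0,0,120,0,0,0],[0,0,120,0,0,0]]'
python3 - <<'E'
from h import *
from rig import robot
o=robot.get_obs();print(o["position"],o["ft_force"],o["q"])
P={n:robot.camera(n) for n in["scene","side"]};E={}
for n,p in P.items():
    l,s,c=orange(p["pixels"],(3,170,120) if n=="scene" else (3,120,120))
    for sh in(0,.03): print(n,"pred",proj(p,handle(H,sh))[0])
    t=proj(p,handle(H,0))[0]
    k=np.argsort(np.linalg.norm(c-t,axis=1))[:3];print([(c[i].round(1),s[i,4]) for i in k if s[i,4]>10])
a=P["side"]["pixels"][150:400,190:500];cv2.imwrite("pics/s2.png",cv2.resize(a,None,fx=2.4,fy=2.4,interpolation=cv2.INTER_CUBIC)[:,:,::-1])
E
```

```text
time: 16.45
position: [0.4774, -0.121, 0.0818]
tool_rot: [0.611, 0.748, 0.2, 0.163]
ft_force: [0.6, -0.1, -0.2]
grip_width: 0.0234
time: 16.95
position: [0.4267, -0.1306, 0.1701]
tool_rot: [0.611, 0.748, 0.201, 0.162]
ft_force: [1.1, 1.1, 0.1]
grip_width: 0.0239
time: 17.45
position: [0.4275, -0.1309, 0.2905]
tool_rot: [0.61, 0.749, 0.2, 0.165]
ft_force: [0.5, 0.4, -0.3]
grip_width: 0.0238
[ 0.42749346 -0.13086409  0.29054848] [ 0.51873982  0.37772228 -0.25776214] [-0.86779364  0.07190953  2.08874042  0.64382378  0.81985645 -1.48057899]
scene pred [362.47560285 233.05159635]
scene pred [362.05738751 231.26040499]
[(array([353.5, 241.7]), np.int32(97)), (array([319.5, 239.5]), np.int32(307052))]
side pred [281.34002793 268.90567912]
side pred [281.9076268  268.38308167]
[(array([281.6, 270.1]), np.int32(292))]
```

View pics/s2.png

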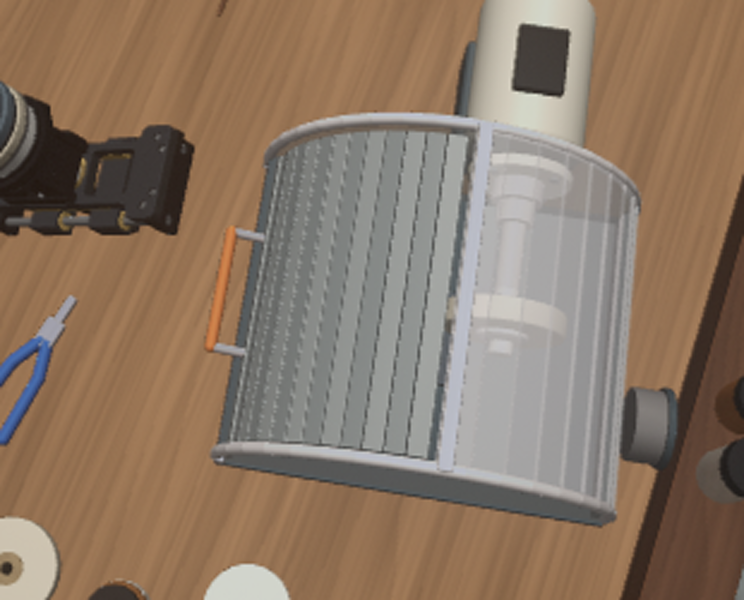

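The shutter is shown closed, with the handle at (222,290) out in front of the sill and the pliers, tub and spare wheel in place. I'll do one finer check of the opening from the scene view, which is the one sensitive to height.

Run:
```python
from h import *
from rig import robot
p=robot.camera("scene");l,s,c=orange(p["pixels"],(3,150,100));t=proj(p,handle(H,0))[0]
k=[i for i in range(1,len(s)) if s[i,4]>30 and np.linalg.norm(c[i]-t)<25];print([(c[i],s[i]) for i in k])
for i in k:
  v,u=np.nonzero(l==i);Q=np.c_[u,v]
  for sh in(0,.02,.04,.06):
    a,b=proj(p,handle(H,sh,.06))[0],proj(p,handle(H,sh,-.06))[0];d=(b-a)/np.linalg.norm(b-a)
    print(sh,a.round(1),b.round(1),"perp px",np.mean((Q-a)@[-d[1],d[0]]).round(2))
```

```text
[(array([353.58181818, 241.59090909]), array([346, 232,  16,  19, 110], dtype=int32))]
0 [347.3 249.1] [377.2 217.5] perp px -0.61
0.02 [347. 248.] [376.9 216.3] perp px 0.42
0.04 [346.6 246.8] [376.7 215.1] perp px 1.48
0.06 [346.3 245.6] [376.4 213.8] perp px 2.57
```

```bash
python3 -c "
from rig import robot
print(robot.hand_in(), robot.get_obs()['time'])"
```

```text
the job is handed in; nothing more can be done
the job is handed in; nothing more can be done
```

The vise is at 40 on the scale, the shutter is down on its sill, and the job was handed in at about 17.6 s.

- **Vise:** it started at about 82°. On the first grip the jaws were about 8° off the vise's flats because joint 6 was at its limit. That left the vise at about 48°, so I let go, regripped square and turned it the rest of the way. After letting go, the rectified dial view showed the 40 line on the index, and I measured about 39.6°. I could not re-read the scale once the shutter was shut, but the arm did not go near the vise again.
- **Shutter:** I gripped the handle bar and took it along its arc until it stopped hard, with 26 N upward at the predicted shut position. I then released it, backed clear and raised the arm.
- **Last checks:**
  - The side camera put the handle about 1 px from the fully shut position.
  - In the scene view the bar was partly hidden. A line fit there gave an opening of about 0.01 rad, which is within calibration error.
- **Other things:** the bench things in the last side view (pliers, tub, spare wheel) looked undisturbed, and the red bar had not moved in the last view into the hood. I did not recheck the other bystanders one by one.

One reading to flag: joint 6 touched its −2.85 rad limit before the first grip. It measured −2.854, which may be rounding or noise.

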